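Find the concealed access cover in a stone-covered service channel and push it open

ROBOT

A 6-joint arm with a two-finger parallel gripper is mounted at the origin on the work surface; the furniture and walls round the work are solid. World frame = base frame: x ahead of the robot, y to its left, z up, the work surface at z = 0. Lengths are in mm, angles in rad, forces in N, time in s.
With the tool pointing down it reaches from about 325 to 1000 mm from the base axis. Payload 5.1 kg.
Tool frame: the origin (TCP) lies between the finger pads; the fingertips stand 8 mm ahead of it and the grasp point (between the pads) lies 11 mm behind it (arm.finger_overhang is the z of the fingertips in the tool frame, in mm); z points along the fingers, y is the line along which they close (so a half turn about z gives the same grasp; the last joint's range is limited). The gripper opens to 85 mm and grips with 20 to 120 N. Pads are 22 mm wide; open, the fingers measure 114 mm over their backs; the gripper's body (76 mm by 85 mm) begins 54 mm behind the grasp point. The pads swing forward as they close: fully open they stand 13 mm farther back than shut.
Start: joints at [1.056, 0.124, 1.65, -0, 1.367, -0.083], TCP at [272.048, 590.318, 239.322] pointing down, gripper open.
Joint ranges: [-2.61, 2.61], [-1.02, 2.33], [0.03, 2.71], [-1.35, 4.49], [0.32, 2.68], [-2.91, 2.91]. Speed limits (rad/s): [2.57, 2.57, 3.14, 3.14, 3.14, 3.14].

INTERFACE

Orientations are given as a 3x3 rotation matrix whose columns are the frame's x, y, z axes.
In Python, from workcell import arm, imaging, probe_bus gives the robot as it stands (arm), with the cameras (imaging) and the readings (probe_bus).
- The arm moves only by the tool jog_arm, called after ">>>" as name(argument=value, ...) on one line, values as JSON. Schema: {"type":"object","properties":{"steps":{"type":"array","items":{"type":"array","prefixItems":[{"type":"array","items":{"type":"number"},"minItems":3,"maxItems":3},{"type":"array","items":{"type":"number"},"minItems":3,"maxItems":3},{"type":"number"}],"minItems":3,"maxItems":3},"minItems":1,"maxItems":5},"force":{"type":"number"},"only":{"type":"string"},"quiet":{"type":"boolean"},"lines":{"type":"string"}},"required":["steps"],"additionalProperties":false}. steps is a list of rows, 1 to 5 of them, each written [[rx, ry, rz], [dx, dy, dz], opening]: a rotation vector rx, ry, rz in a scale on which 1.0 is 90 degrees, then dx, dy, dz in normalised numbers (1 is 750 mm), then the finger opening in mm; each row is the pose to reach, as a shift and turn from the pose commanded when the call began, along the tool's axes at that moment; what a row does not reach only later rows make up. A row lasts 1/8 s, in which the tool goes at most 62.5 mm and 0.188 rad, less where a joint would pass 70% of its speed; a pose out of reach is approached as far as the arm can. The fingers move at their own pace and stop on an object; force is the grip in N (left out, the last holds). Time passes only in rows, so rows that do not move let the fingers close. The tool returns the time, the measured TCP pose, the force, the opening and the grip force at its end. only (a regular expression) keeps the lines of the reply that match it, lines (a string "A,B") keeps lines A to B, and quiet returns only ok. Input that does not fit is refused with a message, and nothing moves.
- probe_bus.get_obs(): the state, without advancing time (a new reading comes with each control period).
- imaging.camera(name): name is "side" or "top" or "wrist"; returns a dict with "image" (480x640x3 uint8, red, green, blue), "intrinsics" (3x3 intrinsics, pixels), "k1" (the pictures are not rectified: a ray, as slopes to the right and down, at radius r is drawn at 1 + k1 r^2 times it, then the intrinsics apply), "R" (3x3) and "t" (3): a world point X has camera coordinates R X + t; the wrist camera has in their place "mount" (4x4, takes a point from camera to tool coordinates, whose origin is the TCP and whose axes are the flange's). Camera axes: x right, y down, z forward; pixel columns grow to the right and rows downward; lengths in mm; the calibration is good to about 2 mm. A picture is of the moment at which its call begins: read the wrist's pose just before it. There is no depth.
- arm.finish_job(): hands the job in; it is judged then, once.
The state is a dict: "clock": time; "joint_pos": joint angles; "joint_vel": joint speeds; "tau": joint torques, N m; "tcp_pos": TCP position; "eef_rot": TCP orientation; "ft_force": force on the tool from outside, world axes, zero at the start; "torque": the same for the moment, N m; "grip_width": finger opening in mm; "grasp_force": force on a finger pad.
Only numpy, scipy, OpenCV 4.12 (cv2) and the standard library are available. Lean on these libraries where they do the work, as an engineer would, in place of code of your own. Each camera call takes 0.05 s, during which the arm holds its last target. There are 200 camera calls.

TASK

One of the four identical stone covers on this floor service channel is the concealed access cover over the pipe valve: it tips on a hidden cross pin, while the other three are bedded solid. Press on the covers close to their front edges (the edges nearest the robot), one after another, until you find the one that rocks; tip it so that its back edge rises, then push that raised edge up and over until the cover stands open, upright or a little past it. Leave the white bottle, the turned stone neck and the stone ring where they stand.

Things in the scene. Friction and masses are not known exactly. Their poses are not given: they have to be found in the camera images.
- duct: the channel, fixed: a steel trough 125 mm (its x) by 400 mm (its y), rim 65 mm high, four identical cream stone covers side by side in it, 95 mm from centre to centre, tops at 66 mm; flat screw ears at its foot, pipe stubs 27 mm long out of both ends. Origin at the centre of its underside; x to the back (away from the robot at yaw 0), y along the trough to the left, z up
- place_1 (a point): centre of the top of the cover at the left end of the channel (largest y); axes as the channel's. Each cover is 104 mm along x and 92 mm along y, with gaps of 2 to 3 mm round it: its front edge lies at x = -52 mm, its back edge at x = +52 mm from this point. Any of the four may be the access cover; the other three give at most 1.5 mm, straight down, on rubber
- place_2 (a point): the same for the second cover from the left. If it is the access cover, it turns about a pin parallel to y, 45 mm behind its front edge (x = -7 mm) and 14 mm below its top. Pressed in front of the pin (best 14 to 20 mm from the front edge, about 3 to 8 N) its front sinks into the hollow trough and its back rises; pressed behind the pin it does not move
- place_3 (a point): the same for the third cover from the left. The stones are 9.5 mm thick, on 2.5 mm trays. Lowering a fingertip 17 mm at 16 mm from the access cover's front edge tips it about 0.9 rad, with its back edge about 35 to 40 mm above the rim. Then push that edge from behind, going up with it in an arc about the pin: a level push at a low angle jams. Open, it stands 59 mm above its pin
- place_4 (a point): the same for the cover at the right end
- hatch (a joint): angle of the access cover, whichever place it is in: 0 shut flush, growing as its front sinks and its back rises, 1.57 upright, stop at 1.75 rad (then leaning a little to the front). Its pin is stiff: it turns with about 0.1 N m and stays at whatever angle it is left
- bottle: white squeeze bottle with a nozzle, 37 mm across, 116 mm high, light, standing off the left end of the channel; origin at the centre of its foot
- neck: turned beige stone part, 60 mm across, 113 mm high, standing off the right end of the channel; origin at the centre of its foot
- ring: turned stone ring, 60 mm across, 22 mm high, lying in front of the left half of the channel; origin at the centre of its underside

How it is judged:
By the outcome, as a careful person would: the job done as asked, in the order asked, and still so for the second after the job is handed in, with the robot touching nothing.
It also fails if it takes over 48 s, if anything falls off the work surface, if the arm or the gripper's body presses on something with over 40 N, if the wrist force passes 120 N, or if a joint passes its speed limit or range.

## Working session

There is one attempt and no reset: what is moved stays moved. The work goes in short steps, Python scripts to look and compute and a tool call to move; the robot and the scene stay as the last step left them, time stands still between calls to the robot, and variables do not carry over. Pictures are saved under pics/ and viewed, at most 10 in all, crops included, and the job is handed in when it is done.

```bash
ls; mkdir -p pics
```

Run:
```python
from workcell import arm, imaging, probe_bus
import cv2,numpy as np
np.set_printoptions(precision=4,suppress=True)
for n in("top","side"):
    c=imaging.camera(n);cv2.imwrite(f"pics/{n}0.png",c["image"][:,:,::-1]);print(n,c["intrinsics"],c["k1"],c["R"],c["t"])
o=probe_bus.get_obs();print(o["clock"],o["tcp_pos"],o["eef_rot"],o["ft_force"],o["grip_width"],arm.finger_overhang)
```

```text
pics
workcell.py
top [[447.8306   0.     310.5143]
 [  0.     447.8306 242.1798]
 [  0.       0.       1.    ]] -0.09267472924322245 [[ 0.0169 -0.9997 -0.0148]
 [-0.9956 -0.0155 -0.092 ]
 [ 0.0917  0.0163 -0.9957]] [  1.4044 479.1322 865.8756]
side [[573.4971   0.     317.7012]
 [  0.     573.4971 237.8575]
 [  0.       0.       1.    ]] -0.1453748484984728 [[ 0.9831 -0.1826 -0.0153]
 [-0.1196 -0.5762 -0.8085]
 [ 0.1388  0.7967 -0.5883]] [-492.8456  124.2708 1226.1249]
0.1 [271.775  589.8553 238.1756] [[-0.9082  0.4185 -0.0009]
 [ 0.4185  0.9082 -0.0016]
 [ 0.0001 -0.0019 -1.    ]] [ 0.3363 -0.4338 -0.4392] 85.13990964503978 8.0
```

View pics/top0.png

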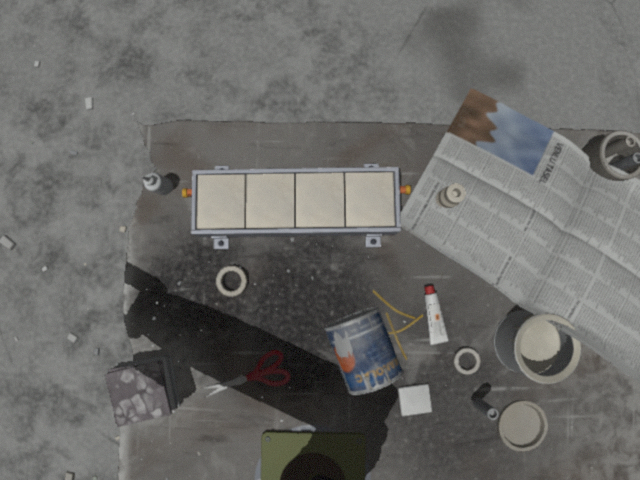

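View pics/side0.png

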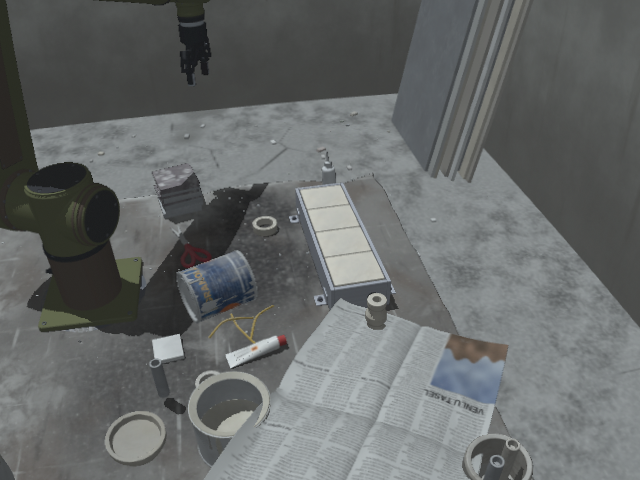

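The top view shows the channel at about (192–400, 168–235) with four cream covers. The bottle is at (152,182), the neck at (452,195) and the ring at (231,281). The side view agrees, with the covers running from (322,195) to (357,268). Next I'll measure the covers.

Create h.py:
```python
from workcell import arm, imaging, probe_bus
import cv2,numpy as np
np.set_printoptions(precision=3,suppress=True)
def ray(c,uv):
    K=c["intrinsics"];d=np.array([(uv[0]-K[0,2])/K[0,0],(uv[1]-K[1,2])/K[1,1]])
    s=d.copy()
    for _ in range(20): s=d/(1+c["k1"]*(s@s))
    R=np.array(c["R"]);return -R.T@np.array(c["t"]),R.T@np.r_[s,1]
def onz(c,uv,z):
    o,d=ray(c,uv);return o+d*(z-o[2])/d[2]
def proj(c,X):
    p=np.array(c["R"])@X+np.array(c["t"]);s=p[:2]/p[2];s=s*(1+c["k1"]*(s@s));K=c["intrinsics"];return s*K[0,0]+K[:2,2]
def covers(c,roi):
    x0,y0,x1,y1=roi;h=cv2.cvtColor(c["image"],cv2.COLOR_RGB2HSV);i=c["image"].astype(int)
    m=((i[:,:,0]-i[:,:,2]>12)&(i[:,:,0]>140)).astype(np.uint8)
    k=np.zeros_like(m);k[y0:y1,x0:x1]=m[y0:y1,x0:x1]
    n,l,st,ce=cv2.connectedComponentsWithStats(k,connectivity=4)
    return [(st[j],cv2.minAreaRect(np.argwhere(l==j)[:,::-1].astype(np.float32))) for j in range(1,n) if st[j][4]>300]
```

Run:
```python
from h import *
c=imaging.camera("top")
for st,r in covers(c,(185,160,410,245)):
    b=np.array([onz(c,p,66) for p in cv2.boxPoints(r)]);e=[np.linalg.norm(b[i]-b[i-1]) for i in(1,2)]
    print(st,b.mean(0)[:2],e,np.round(b[:,:2].ravel(),1))
s=imaging.camera("side")
for st,r in covers(s,(290,180,390,290)):
    print(st,onz(s,r[0],66)[:2],[np.round(onz(s,p,66)[:2],1) for p in cv2.boxPoints(r)])
for n,u,z in(("bottle",(151,181),110),("neck",(452,193),113),("ring",(231,281),22)):print(n,onz(c,u,z))
```

```text
[ 296  173   48   54 2494] [557.171  -7.233] [np.float64(90.03877047299046), np.float64(102.32509969563483)] [607.7  38.5 609.  -51.5 506.7 -52.4 505.3  36.4]
[ 345  173   50   54 2450] [ 559.319 -102.346] [np.float64(92.15231363524175), np.float64(103.06036362664472)] [ 609.   -55.1  612.6 -147.2  509.6 -149.   506.1  -58.1]
[ 246  174   48   54 2482] [553.953  88.128] [np.float64(90.52773411286763), np.float64(102.40679047579285)] [604.8 134.8 605.7  44.2 503.3  42.1 502.  131.4]
[ 197  175   47   54 2400] [550.913 183.354] [np.float64(89.71960446483956), np.float64(102.75036761100807)] [602.1 230.2 602.7 140.5 500.  137.1 498.8 225.6]
bottle [579.675 303.843 110.   ]
neck [ 563.926 -246.594  113.   ]
ring [399.443 165.281  22.   ]
```

Careful with the scale: shifts go in shares of 750 mm and turns go in shares of 90 degrees. That gives: -300 mm / 750 = -0.4, -250 mm / 750 = -0.3333, -0.461 rad / 1.5708 = -0.2935.

>>> jog_arm(steps=[[[0, 0, -0.1146], [-0.1333, -0.092, 0], 0], [[0, 0, -0.2292], [-0.2, -0.1373, 0.0133], 0], [[0, 0, -0.2935], [-0.2667, -0.1827, 0.0533], 0], [[0, 0, -0.2935], [-0.3333, -0.2293, 0.08], 0], [[0, 0, -0.2935], [-0.4, -0.2747, 0.1067], 0]])

```text
clock: 0.82
tcp_pos: [428.0, 327.8, 178.3]
eef_rot: [[-1.0, -0.029, 0.001], [-0.029, 1.0, 0.0], [-0.001, 0.0, -1.0]]
ft_force: [0.6, 0.5, -0.2]
grip_width: 0.1
grasp_force: 0.0
```

Run:
```python
from h import *
o=probe_bus.get_obs();print(o["tcp_pos"],o["eef_rot"],o["clock"])
T=np.array([514.9,182.3,90]);print(o["eef_rot"].T@(T-o["tcp_pos"]))
s=imaging.camera("side")
for p in([605,230,66],[603.5,135.6,66],[506.7,-151,66],[611,-151,66]):print(proj(s,np.array(p)))
```

```text
[428.045 327.766 178.282] [[-1.    -0.029  0.001]
 [-0.029  1.     0.   ]
 [-0.001  0.    -1.   ]] 0.825
[ -82.48  -147.987   88.287]
[340.891 185.1  ]
[348.722 204.857]
[333.735 286.858]
[384.42  279.969]
```

To row units: -148 mm / 750 = -0.1973, -99 mm / 750 = -0.132.

>>> jog_arm(steps=[[[0, 0, 0], [-0.04, -0.0667, 0.0133], 0], [[0, 0, 0], [-0.0733, -0.132, 0.0267], 0], [[0, 0, 0], [-0.11, -0.1973, 0.08], 0], [[0, 0, 0], [-0.11, -0.1973, 0.1173], 0], [[0, 0, 0], [-0.11, -0.1973, 0.1173], 0]])

```text
clock: 1.5
tcp_pos: [512.0, 182.7, 87.6]
eef_rot: [[-1.0, -0.028, -0.007], [-0.028, 1.0, -0.002], [0.007, -0.001, -1.0]]
ft_force: [-0.1, 1.3, 0.4]
grip_width: -0.0
grasp_force: 0.0
```

>>> jog_arm(steps=[[[0, 0, 0], [0, 0, 0.0107], 0], [[0, 0, 0], [0, 0, 0.0187], 0], [[0, 0, 0], [0, 0, 0.0187], 0]])

```text
clock: 1.88
tcp_pos: [514.0, 184.6, 77.0]
eef_rot: [[-1.0, -0.03, 0.0], [-0.03, 1.0, 0.0], [-0.0, 0.0, -1.0]]
ft_force: [0.8, -0.1, 0.5]
grip_width: 0.2
grasp_force: 0.0
```

Run:
```python
from h import *
c=imaging.camera("side");cv2.imwrite("pics/a.png",cv2.resize(c["image"][140:340,240:440,::-1],(600,600)))
```

```text
(no output)
```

View pics/a.png

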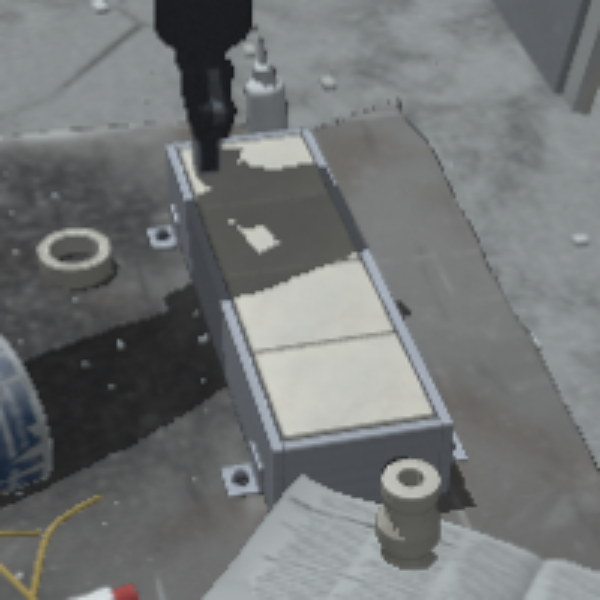

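The closed fingertip, at (207,170) in the crop, hovers just above the first cover near its front edge. I'll press now.

To row units: 4 mm / 750 = 0.0053, 2 mm / 750 = 0.0027.

>>> jog_arm(steps=[[[0, 0, 0], [0, 0, 0.0027], 0], [[0, 0, 0], [0, 0, 0.0053], 0], [[0, 0, 0], [0, 0, 0.0053], 0]])

```text
clock: 2.3
tcp_pos: [514.4, 184.2, 73.3]
eef_rot: [[-1.0, -0.029, 0.0], [-0.029, 1.0, 0.0], [-0.0, 0.0, -1.0]]
ft_force: [-1.7, 1.2, 3.5]
grip_width: -0.4
grasp_force: 1.5
```

>>> jog_arm(steps=[[[0, 0, 0], [0, 0, 0.0013], 0], [[0, 0, 0], [0, 0, 0.0013], 0]])

```text
clock: 2.55
tcp_pos: [514.4, 184.1, 72.8]
eef_rot: [[-1.0, -0.029, 0.0], [-0.029, 1.0, 0.0], [-0.0, 0.0, -1.0]]
ft_force: [-2.7, -0.2, 6.7]
grip_width: 0.5
grasp_force: 3.6
```

>>> jog_arm(steps=[[[0, 0, 0], [0, 0, 0.0013], 0], [[0, 0, 0], [0, 0, 0.0013], 0]])

```text
clock: 2.8
tcp_pos: [514.5, 184.2, 72.5]
eef_rot: [[-1.0, -0.029, -0.0], [-0.029, 1.0, 0.0], [0.0, 0.0, -1.0]]
ft_force: [-5.1, -0.5, 11.4]
grip_width: 0.5
grasp_force: 5.7
```

Cover 1 is solid: 11 N with about 1 mm of give. Next is cover 2.

To row units: -96 mm / 750 = -0.128, -48 mm / 750 = -0.064.

>>> jog_arm(steps=[[[0, 0, 0], [0, 0, -0.0213], 0], [[0, 0, 0], [0, -0.064, -0.0213], 0], [[0, 0, 0], [0, -0.128, -0.0213], 0], [[0, 0, 0], [0, -0.128, -0.008], 0], [[0, 0, 0], [0, -0.128, -0.0067], 0]])

```text
clock: 3.42
tcp_pos: [516.3, 88.0, 74.9]
eef_rot: [[-1.0, -0.029, -0.002], [-0.029, 1.0, 0.0], [0.002, 0.0, -1.0]]
ft_force: [0.6, 0.7, 0.4]
grip_width: -0.2
grasp_force: 0.0
```

>>> jog_arm(steps=[[[0, 0, 0], [0, 0, 0.0027], 0], [[0, 0, 0], [0, 0, 0.0047], 0], [[0, 0, 0], [0, 0, 0.0047], 0]])

```text
clock: 3.8
tcp_pos: [517.0, 88.8, 73.0]
eef_rot: [[-1.0, -0.031, -0.001], [-0.031, 1.0, 0.0], [0.001, 0.0, -1.0]]
ft_force: [-3.0, -1.2, 5.1]
grip_width: -0.2
grasp_force: 2.6
```

>>> jog_arm(steps=[[[0, 0, 0], [0, 0, 0.0013], 0], [[0, 0, 0], [0, 0, 0.0013], 0]])

```text
clock: 4.05
tcp_pos: [517.0, 88.8, 72.6]
eef_rot: [[-1.0, -0.03, -0.001], [-0.03, 1.0, 0.0], [0.001, 0.0, -1.0]]
ft_force: [-5.3, -1.0, 8.7]
grip_width: -0.1
grasp_force: 4.2
```

>>> jog_arm(steps=[[[0, 0, 0], [0, 0, 0.0013], 0], [[0, 0, 0], [0, 0, 0.0013], 0]])

```text
clock: 4.3
tcp_pos: [517.0, 88.8, 72.5]
eef_rot: [[-1.0, -0.031, -0.001], [-0.031, 1.0, -0.0], [0.001, -0.0, -1.0]]
ft_force: [-7.4, 0.6, 14.2]
grip_width: -0.1
grasp_force: 6.9
```

Cover 2 is solid as well. Next is cover 3.

To row units: -96 mm / 750 = -0.128, -48 mm / 750 = -0.064.

>>> jog_arm(steps=[[[0, 0, 0], [0, 0, -0.0213], 0], [[0, 0, 0], [0, -0.064, -0.0213], 0], [[0, 0, 0], [0, -0.128, -0.0213], 0], [[0, 0, 0], [0, -0.128, -0.008], 0], [[0, 0, 0], [0, -0.128, -0.0067], 0]])

```text
clock: 4.92
tcp_pos: [519.2, -7.5, 74.5]
eef_rot: [[-1.0, -0.029, -0.002], [-0.029, 1.0, 0.001], [0.002, 0.001, -1.0]]
ft_force: [-0.3, 0.4, 1.0]
grip_width: -0.2
grasp_force: 0.0
```

>>> jog_arm(steps=[[[0, 0, 0], [0, 0, 0.0027], 0], [[0, 0, 0], [0, 0, 0.0047], 0], [[0, 0, 0], [0, 0, 0.0047], 0]])

```text
clock: 5.3
tcp_pos: [519.7, -7.0, 72.8]
eef_rot: [[-1.0, -0.031, -0.001], [-0.031, 1.0, 0.0], [0.001, 0.0, -1.0]]
ft_force: [-5.5, -0.2, 6.9]
grip_width: -0.2
grasp_force: 3.5
```

>>> jog_arm(steps=[[[0, 0, 0], [0, 0, 0.0013], 0], [[0, 0, 0], [0, 0, 0.0013], 0]])

```text
clock: 5.55
tcp_pos: [519.7, -7.0, 72.5]
eef_rot: [[-1.0, -0.031, -0.001], [-0.031, 1.0, 0.0], [0.001, 0.0, -1.0]]
ft_force: [-6.8, 1.3, 11.0]
grip_width: -0.1
grasp_force: 5.7
```

>>> jog_arm(steps=[[[0, 0, 0], [0, 0, 0.0013], 0], [[0, 0, 0], [0, 0, 0.0013], 0]])

```text
clock: 5.8
tcp_pos: [519.8, -7.0, 72.4]
eef_rot: [[-1.0, -0.031, -0.002], [-0.031, 1.0, 0.0], [0.002, 0.0, -1.0]]
ft_force: [-9.6, 0.5, 18.1]
grip_width: 0.2
grasp_force: 8.6
```

To row units: -96 mm / 750 = -0.128, -48 mm / 750 = -0.064.

>>> jog_arm(steps=[[[0, 0, 0], [0, 0, -0.0213], 0], [[0, 0, 0], [0, -0.064, -0.0213], 0], [[0, 0, 0], [0, -0.128, -0.0213], 0], [[0, 0, 0], [0, -0.128, -0.008], 0], [[0, 0, 0], [0, -0.128, -0.0067], 0]])

```text
clock: 6.42
tcp_pos: [522.0, -103.4, 73.9]
eef_rot: [[-1.0, -0.029, -0.002], [-0.029, 1.0, 0.0], [0.002, 0.0, -1.0]]
ft_force: [-1.0, -0.1, 2.3]
grip_width: -0.1
grasp_force: 0.7
```

>>> jog_arm(steps=[[[0, 0, 0], [0, 0, 0.0027], 0], [[0, 0, 0], [0, 0, 0.0047], 0], [[0, 0, 0], [0, 0, 0.0047], 0]])

```text
clock: 6.8
tcp_pos: [522.1, -103.0, 71.1]
eef_rot: [[-1.0, -0.03, -0.001], [-0.03, 1.0, 0.001], [0.001, 0.001, -1.0]]
ft_force: [-4.9, 1.5, 4.4]
grip_width: -0.3
grasp_force: 2.5
```

>>> jog_arm(steps=[[[0, 0, 0], [0, 0, 0.0013], 0], [[0, 0, 0], [0, 0, 0.0013], 0]])

```text
clock: 7.05
tcp_pos: [522.4, -103.5, 70.0]
eef_rot: [[-1.0, -0.029, -0.0], [-0.029, 1.0, 0.001], [0.0, 0.001, -1.0]]
ft_force: [-3.9, 2.0, 4.2]
grip_width: 0.1
grasp_force: 2.2
```

>>> jog_arm(steps=[[[0, 0, 0], [0, 0, 0.0013], 0], [[0, 0, 0], [0, 0, 0.0013], 0]])

```text
clock: 7.3
tcp_pos: [522.4, -103.8, 69.0]
eef_rot: [[-1.0, -0.029, -0.0], [-0.029, 1.0, 0.0], [0.0, 0.0, -1.0]]
ft_force: [-3.0, 1.8, 3.2]
grip_width: 0.4
grasp_force: 2.0
```

Cover 4 gives at a constant 3–4 N, so it is the access cover. I'll lower to a total of about 17 mm.

To row units: 12 mm / 750 = 0.016, 9 mm / 750 = 0.012.

>>> jog_arm(steps=[[[0, 0, 0], [0, 0, 0.004], 0], [[0, 0, 0], [0, 0, 0.008], 0], [[0, 0, 0], [0, 0, 0.012], 0], [[0, 0, 0], [0, 0, 0.016], 0], [[0, 0, 0], [0, 0, 0.016], 0]])

```text
clock: 7.92
tcp_pos: [521.7, -104.0, 56.1]
eef_rot: [[-1.0, -0.029, -0.002], [-0.029, 1.0, 0.0], [0.002, 0.0, -1.0]]
ft_force: [-4.2, -0.1, 0.7]
grip_width: 0.2
grasp_force: 1.4
```

Run:
```python
from h import *
c=imaging.camera("side");cv2.imwrite("pics/b.png",cv2.resize(c["image"][140:340,240:440,::-1],(600,600)))
```

```text
(no output)
```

View pics/b.png

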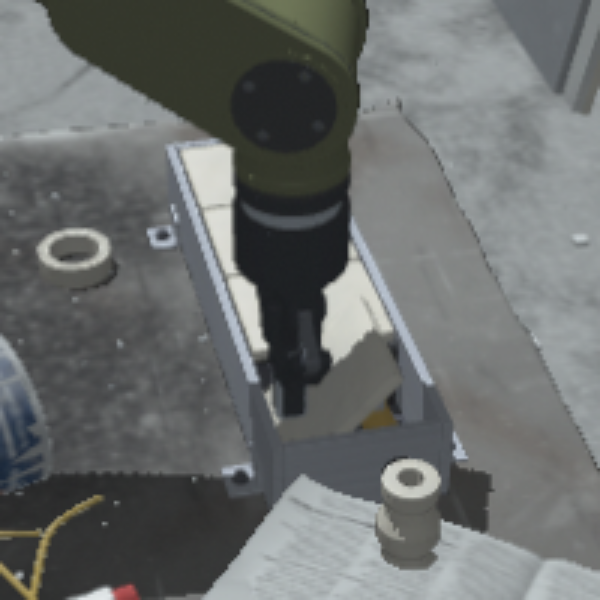

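The cover has tipped to about 0.9 rad, with its raised back edge at about (380,345) in the crop. I'll lift clear and come down behind it.

To row units: -95 mm / 750 = -0.1267, -93 mm / 750 = -0.124.

>>> jog_arm(steps=[[[0, 0, 0], [0, 0, -0.0667], 0], [[0, 0, 0], [0, 0, -0.12], 0], [[0, 0, 0], [-0.0613, 0, -0.1267], 0], [[0, 0, 0], [-0.124, 0, -0.1067], 0], [[0, 0, 0], [-0.124, 0, -0.048], 0]])

```text
clock: 8.6
tcp_pos: [622.4, -102.2, 97.3]
eef_rot: [[-0.999, -0.03, 0.013], [-0.03, 1.0, -0.003], [-0.013, -0.003, -1.0]]
ft_force: [-0.4, -0.3, -0.4]
grip_width: -0.2
grasp_force: 0.0
```

>>> jog_arm(steps=[[[0, 0, 0], [0, 0, 0], 0]])

```text
clock: 8.72
tcp_pos: [613.7, -100.6, 89.2]
eef_rot: [[-1.0, -0.029, -0.006], [-0.029, 1.0, 0.002], [0.006, 0.002, -1.0]]
ft_force: [-0.3, -0.5, -0.6]
grip_width: 0.7
grasp_force: 0.0
```

Run:
```python
from h import *
c=imaging.camera("side");cv2.imwrite("pics/c.png",cv2.resize(c["image"][140:340,240:440,::-1],(600,600)))
```

```text
(no output)
```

View pics/c.png

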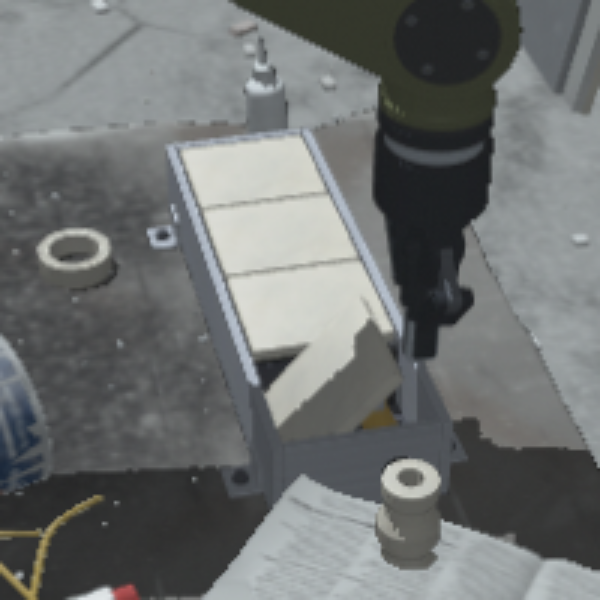

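The finger (425,350 in the crop) stands behind the raised edge, whose near lower corner is at (400,370). I'll work out the edge position and angle by casting a ray onto the cover's end plane.

Run:
```python
from h import *
s=imaging.camera("side");o=probe_bus.get_obs();print(o["tcp_pos"])
ey=np.array([-.0294,.9996,0]);ex=np.array([.9996,.0294,0]);C=np.array([559.3,-102.3,0])
P=C-46*ey
for q in((400,370),(378,325)):
  for sg in (-46,):
    a,d=ray(s,(240+q[0]/3,140+q[1]/3));t=((P-a)@ey)/(d@ey);X=a+t*d;print(X,(X-C)@ex)
for th in(.8,.9,1.0,1.1,1.3,1.5,1.65):
    cc,ss=np.cos(th),np.sin(th)
    print(th,-7+59*cc-2*ss,52+59*ss+2*cc, proj(s,C-46*ey+ex*(-7+59*cc-2*ss)+np.array([0,0,52+59*ss+2*cc]))*3-np.array([720,420]))
```

```text
[ 615.891 -101.306   93.7  ]
[ 586.88  -147.51   110.048] 26.23985384374192
[ 570.456 -147.993  149.893] 9.808076159213329
0.8 32.670983669683714 95.71742278176617 [408.408 385.544]
0.9 28.108334308714234 99.45950760456284 [402.035 382.151]
1.0 23.194894076604452 102.72739271540217 [395.084 379.378]
1.1 17.97975644398619 105.48842648647584 [387.625 377.259]
1.3 6.855314518016267 109.38493059686355 [371.495 375.089]
1.5 -4.821495074813638 110.99367861297462 [354.321 375.764]
1.65 -13.661862496505135 110.65679490116774 [341.201 378.139]
```

To row units: 30 mm / 750 = 0.04, 25 mm / 750 = 0.0333.

>>> jog_arm(steps=[[[0, 0, 0], [0.0107, 0, 0], 0], [[0, 0, 0], [0.0213, 0, 0], 0], [[0, 0, 0], [0.0267, 0, -0.0027], 0], [[0, 0, 0], [0.0333, 0, -0.008], 0], [[0, 0, 0], [0.04, 0, -0.012], 0]])

```text
clock: 9.45
tcp_pos: [585.2, -102.2, 102.7]
eef_rot: [[-1.0, -0.029, 0.0], [-0.029, 1.0, -0.0], [-0.0, -0.0, -1.0]]
ft_force: [0.5, 0.3, 0.3]
grip_width: -0.3
grasp_force: 0.3
```

>>> jog_arm(steps=[[[0, 0, 0], [0.0067, 0, -0.0027], 0], [[0, 0, 0], [0.0133, 0, -0.0053], 0], [[0, 0, 0], [0.02, 0, -0.0067], 0], [[0, 0, 0], [0.0267, 0, -0.0067], 0], [[0, 0, 0], [0.0267, 0, -0.0067], 0]])

```text
clock: 10.07
tcp_pos: [565.0, -102.6, 107.0]
eef_rot: [[-1.0, -0.029, -0.001], [-0.029, 1.0, 0.0], [0.001, 0.0, -1.0]]
ft_force: [-0.7, -0.4, -0.3]
grip_width: 0.1
grasp_force: 0.0
```

Run:
```python
from h import *
o=probe_bus.get_obs();C=np.array([559.3,-102.3,0]);print(o["tcp_pos"],(o["tcp_pos"]-C)@[.9996,.0294,0])
c=imaging.camera("side");cv2.imwrite("pics/d.png",cv2.resize(c["image"][140:340,240:440,::-1],(600,600)))
```

```text
[ 565.013 -102.579  106.997] 5.702332313007634
```

View pics/d.png

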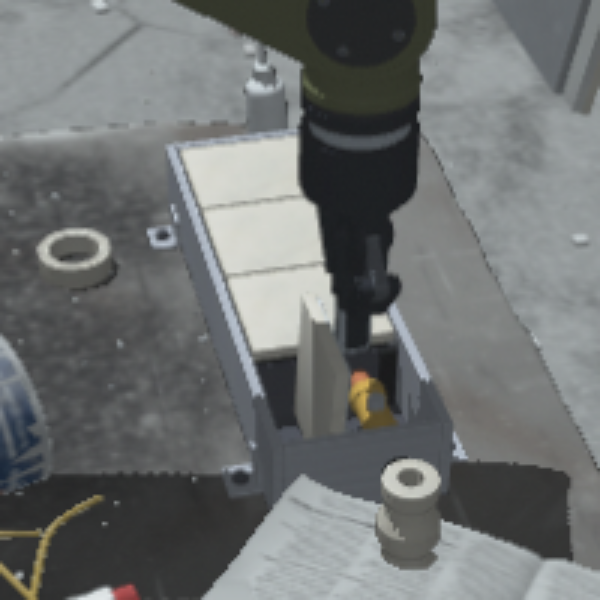

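The cover is nearly upright. I'll zoom in to check its angle.

Run:
```python
from h import *
c=imaging.camera("side");im=cv2.resize(c["image"][225:300,315:395,::-1],(640,600),interpolation=cv2.INTER_CUBIC)
ey=np.array([-.0294,.9996,0]);ex=np.array([.9996,.0294,0]);C=np.array([559.3,-102.3,0])
for th,col in((1.5,(0,0,255)),(1.6,(0,255,0)),(1.7,(255,0,0))):
    cc,ss=np.cos(th),np.sin(th)
    q=[proj(c,C+y*ey+ex*(-7+a*cc-b*ss)+np.array([0,0,52+a*ss+b*cc])) for y in(-46,46) for a,b in((59,2),(59,14))]
    q=np.array(q);q=((q-[315,225])*8).astype(int);print(th,q.tolist())
    for p in q: cv2.circle(im,tuple(int(v) for v in p),4,col,-1)
cv2.imwrite("pics/e.png",im)
```

```text
1.5 [[344, 322], [297, 326], [250, 106], [205, 109]]
1.6 [[321, 325], [273, 334], [228, 109], [183, 117]]
1.7 [[298, 331], [250, 343], [206, 114], [162, 125]]
```

View pics/e.png

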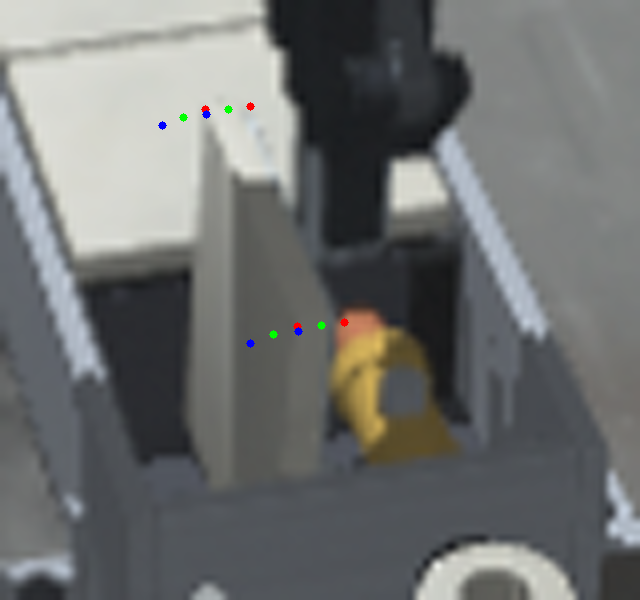

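The zoom shows the cover at about 1.5–1.55 rad, judging by its back-top edge running from (250,110) to (330,320). I'll nudge it 8 mm more to reach about 1.64 rad, then back off.

>>> jog_arm(steps=[[[0, 0, 0], [0.0053, 0, 0], 0], [[0, 0, 0], [0.0107, 0, 0], 0], [[0, 0, 0], [0.0107, 0, 0], 0]])

```text
clock: 10.55
tcp_pos: [557.2, -102.8, 107.1]
eef_rot: [[-1.0, -0.029, -0.0], [-0.029, 1.0, 0.0], [0.0, 0.0, -1.0]]
ft_force: [-0.4, -0.4, 0.5]
grip_width: 0.1
grasp_force: 0.0
```

>>> jog_arm(steps=[[[0, 0, 0], [-0.02, 0, 0], 0], [[0, 0, 0], [-0.04, 0, -0.0067], 0], [[0, 0, 0], [-0.0533, 0, -0.08], 0], [[0, 0, 0], [-0.0533, 0, -0.16], 0], [[0, 0, 0], [-0.0533, 0, -0.16], 0]])

```text
clock: 11.18
tcp_pos: [602.2, -102.6, 235.5]
eef_rot: [[-0.999, -0.03, 0.013], [-0.03, 1.0, -0.003], [-0.013, -0.004, -1.0]]
ft_force: [0.1, 0.1, 0.2]
grip_width: 0.3
grasp_force: 0.0
```

Run:
```python
from h import *
c=imaging.camera("side");im=cv2.resize(c["image"][180:300,295:423,::-1],(640,600),interpolation=cv2.INTER_CUBIC)
ey=np.array([-.0294,.9996,0]);ex=np.array([.9996,.0294,0]);C=np.array([559.3,-102.3,0])
for th,col in((1.5,(0,0,255)),(1.6,(0,255,0)),(1.7,(255,0,0))):
    cc,ss=np.cos(th),np.sin(th)
    q=np.array([proj(c,C+y*ey+ex*(-7+a*cc-b*ss)+np.array([0,0,52+a*ss+b*cc])) for y in(-46,46) for a,b in((59,2),(59,14))])
    for p in (q-[295,180])*5: cv2.circle(im,tuple(int(v) for v in p),2,col,-1)
cv2.imwrite("pics/f.png",im)
```

```text
(no output)
```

View pics/f.png

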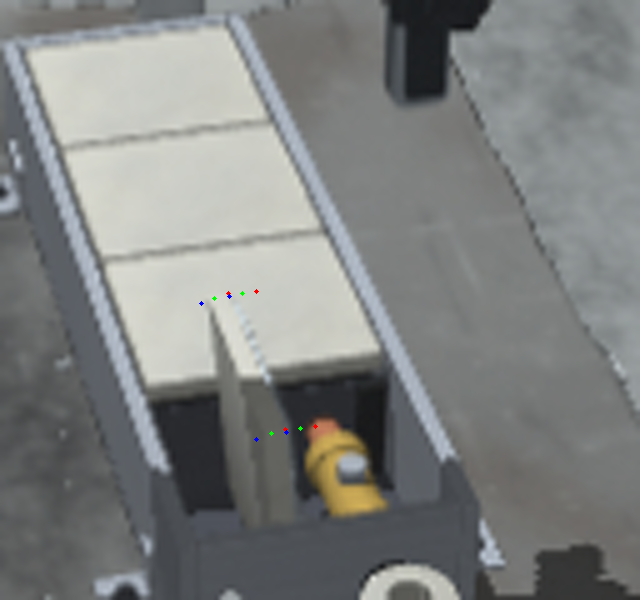

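The cover stands open, leaning slightly to the front at about 1.65 rad, with its top back edge running from (235,300) to (288,425). The gripper is clear.

>>> jog_arm(steps=[[[0, 0, 0], [0, 0, 0], 0], [[0, 0, 0], [0, 0, 0], 0]])

```text
clock: 11.48
tcp_pos: [596.7, -101.4, 224.9]
eef_rot: [[-1.0, -0.029, -0.004], [-0.029, 1.0, 0.001], [0.004, 0.001, -1.0]]
ft_force: [0.2, 0.2, -1.0]
grip_width: 0.0
grasp_force: 0.0
```

```bash
python3 -c "
from workcell import arm, imaging, probe_bus
print(arm.finish_job())"
```

```text
the job is handed in; nothing more can be done
None
```

The access cover is the one at the right end (place 4): it now stands open a little past upright, at about 1.65 rad by the camera, the arm never went near the bottle, neck or ring, and the job was handed in at about 11.5 s.

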